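# Fit and hold the service cover of a printer drive unit

## Task

On the printer drive unit, turn the quarter-turn catch in the service opening until it stands straight across the opening (parallel to its short sides), in line with the slot of the cover that goes over it. Then set the loose steel cover square and level onto the rim, with the catch coming up through the slot, and press it fully home against the frame. Finish while still holding the cover pressed down, and leave the other things on the bench alone.

Things in the scene. Friction and masses are not known exactly. Their poses are not given: they have to be found in the camera images.
- unit: Printer drive unit, fixed to the bench: grey box 260 (its x) x 200 (its y) x 45 mm high, carrying an upright steel collar (the frame) round the service opening, 172 (x) x 122 (y) mm outside, wall 4 mm, its top edge 75 mm above the bench. Origin: centre of the underside, directly below the centre of the collar; z up. The catch stands in the opening 50 mm from the centre towards the unit's -x
- collar_top (a point): Point at the centre of the service opening, level with the top edge of the fixed collar (75 mm above the bench); axes as the unit's
- seat (a joint): Sprung aluminium rim, 163 x 113 mm outside and 7 mm wide, just inside the collar; value in m, 0 = up, standing 5 mm proud of the collar, 0.005 = pushed down level with the collar. It carries the cover's weight without moving; with the cover on it a push of about 2 N starts to move it and about 9 N pushes it fully down, the cover's plate then resting on the fixed collar. It springs up when let go
- catch (a joint): Angle of the quarter-turn catch in rad: 0 = its wing lies along the unit's y axis and passes through the cover's slot; positive = turned anticlockwise seen from above; it starts between 0.7 and 1.45. It turns freely with light friction (0.05 N m), stays where it is left and has no stop at 0 (stops at -0.5 and 1.9)
- catch_top (a point): Centre of the top of the catch's dark steel wing, on its turning axis, 111 mm above the bench. The wing is an upright flat bar 12 mm thick (point x) x 36 mm long (point y) and 42 mm tall, standing 36 mm above the collar's top; the point turns with it
- cover: Loose sheet-steel cover, about 0.35 kg, lying flange down on the bench: plate 186 (x) x 136 (y) x 3 mm with a flange 3 mm thick turned down all round, reaching 12 mm below the plate (inside 180 x 130 mm, so 4 mm clearance round the collar on each side). Oblong slot through the plate, 24 (x) x 48 (y) mm, centred 50 mm from the middle towards the cover's -x. Origin: centre at the lower edge of the flange; z up. Fitted, its axes point as the unit's axes do
- cover_handle (a point): Centre of the bar of the bridge handle on the cover, 12 mm towards +x from the cover's middle and 42 mm above the flange's lower edge (27 mm above the plate's upper face). The bar runs 70 mm along the cover's x, is 14 mm wide (y) and 14 mm high, with 20 mm free height below it
- cover_seat (a point): Point at the middle of the underside of the cover's plate (12 mm above the flange's lower edge); on the fixed collar_top point when the cover is fully home, 5 mm above it when it rests on the sprung rim
- screwdriver: Bystander: screwdriver lying at the left, leave alone
- cartridge: Bystander: black cartridge, 260 x 85 x 57 mm, lying at the right, leave alone
- screw_dish: Bystander: small steel dish, 70 mm wide, 25 mm high, beyond the work, leave alone
There are look-alikes about, which are no part of the job. What is meant by the cover is not orange or turquoise, and is the larger of those in its own colour.

How it is judged (in metres and radians):
On the way, in this order (a step that is already met when the one before it is completed fails the run):
1. the catch's wing is turned in line with the slot (within 0.17 rad) (value of joint catch between -0.17 and 0.17 rad), for 0.2 s.
2. the cover sits on the rim with the catch through its slot, square and level (z of cover_seat in the frame of collar_top below 0.008 m and horizontal distance between cover_seat and collar_top below 0.009 m and angle between the x axis of cover and the x axis of unit, either way round below 0.12 rad and angle between cover's own z axis and vertical below 0.05 rad), for 0.2 s.
At the end, for the whole second after the job is handed in: The robot holds the cover down (over 3 N of contact): plate within 2 mm of the fixed collar, centred within 9 mm, square within 0.12 rad, level within 0.03 rad, at rest, sprung rim down at least 3.5 mm, catch through the slot within 0.3 rad of in line (z of cover_seat in the frame of collar_top below 0.002 m and horizontal distance between cover_seat and collar_top below 0.009 m and angle between the x axis of cover and the x axis of unit, either way round below 0.12 rad and angle between cover's own z axis and vertical below 0.03 rad and value of joint seat above 0.0035 m and value of joint catch between -0.3 and 0.3 rad and linear speed of cover below 0.02 m/s and contact force between any of the fingers, the arm and cover above 3 N); the arm keeps its last pose, push and grip.
It fails at once if a bystander is moved more than 30 mm (distance of any of screwdriver, cartridge, screw_dish from where it was at the start of the episode above 0.03 m).
It also fails if it takes over 58 s, if anything falls off the work surface, if the arm or the gripper's body presses on something with over 40 N, if the wrist force passes 120 N, or if a joint passes its speed limit or range.

## Robot

A 6-joint arm with a two-finger parallel gripper is mounted at the origin on the work surface. World frame = base frame: x ahead of the robot, y to its left, z up, the work surface at z = 0. Lengths are in mm, angles in degrees, forces in N, time in s.
With the tool pointing down it reaches from about 275 to 750 mm from the base axis. Payload 10.2 kg.
Tool frame: the origin (TCP) lies midway between the tips of the shut fingers; the grasp point (between the pads) lies 19 mm behind it; z points along the fingers, y is the direction in which the jaws open and shut (so a half turn about z gives the same grasp; the last joint's range is limited). The gripper opens to 88 mm and grips with 3 to 60 N. Pads are 18 mm wide; open, the fingers measure 123 mm over their backs; the gripper's body (75 mm by 187 mm) begins 45 mm behind the grasp point.
Start: joints at [50.627, 17.928, 85.812, -0, 76.261, -12.8], TCP at [234.872, 469.539, 238.72] pointing down, gripper open.
Joint ranges: [-168.41, 168.41], [-55.51, 124.54], [10.69, 146.95], [-70.63, 250.63], [1, 178], [-165.06, 165.06]. Speed limits (degrees/s): [136.94, 136.94, 172.46, 180, 180, 180].

## Interface

Orientations are given as [roll, pitch, yaw] about the fixed x, y, z axes, in that order (R = Rz(yaw) Ry(pitch) Rx(roll)).
In Python, from plant import env gives the robot as it stands.
- The arm moves only by the shell command python3 -m creep 'ROWS' [FORCE]. ROWS is JSON, a list of rows, each an object with "jaw": the opening, from -1 (shut) to 1 (fully open); "offset": the shift along the world's x, y, z in mm, a list of three; "turn": the turn, a rotation vector about the world's x, y, z in rad, a list of three. In form: [{"jaw": jaw, "offset": [dx, dy, dz], "turn": [rx, ry, rz]}, ...]. A call has 1 to 8 rows; each row is the pose to reach, as a shift and turn from the pose commanded when the call began; what a row does not reach only later rows make up. A row lasts 1/12 s, in which the tool goes at most 41.7 mm and 7.16 degrees, less where a joint would pass 70% of its speed; a pose out of reach is approached as far as the arm can. A call with a gripper value outside its range is refused whole. The fingers move at their own pace and stop on an object; FORCE is the grip in N (left out, the last holds). Time passes only in rows, so rows that repeat a pose let the fingers close. It gives the time, the measured TCP pose, the force and the opening at its end, in the units of the state.
- env.read_state(): the state, without advancing time (a new reading comes with each control period).
- env.grab_frame(name): name is "scene" or "top"; returns the picture (400x640x3 uint8, blue, green, red); there is no depth.
- env.camera_model(name): a dict with "fx", "fy", "cx", "cy" (pixels), "R" (3x3) and "t" (3): a world point X has camera coordinates R X + t. Camera axes: x right, y down, z forward; pixel columns grow to the right and rows downward; lengths in mm; the calibration is good to about 2 mm. A picture is of the moment at which its call begins. camera_model takes no time and is no camera call.
- env.hand_in(): hands the job in, once; it reports no verdict.
The state is a dict: "time": time; "q": joint angles; "qvel": joint speeds; "joint_torque": joint torques, N m; "ee_pos": TCP position; "ee_rot": TCP orientation; "contact_force": force on the tool from outside, world axes, zero at the start; "torque": the same for the moment, N m; "opening": opening from 0.0 (shut) to 1.0 (fully open).
Only numpy, scipy, OpenCV 4.12 (cv2) and the standard library are available. Lean on these libraries where they do the work, as an engineer would, in place of code of your own. Each camera call takes 0.05 s, during which the arm holds its last target. There are 200 camera calls.

## Working session

There is one attempt and no reset: what is moved stays moved. The work goes in short steps, Python scripts to look and compute and a shell command to move; the robot and the scene stay as the last step left them, time stands still between calls to the robot, and variables do not carry over. Pictures are saved under pics/ and viewed, about 8 in all and at most 12, crops included, and the job is handed in when it is done.

```bash
ls; mkdir -p pics; python3 - <<'E'
from plant import env
import cv2,json
s=env.read_state();print(s)
for n in("scene","top"):
    cv2.imwrite(f"pics/{n}0.png",env.grab_frame(n)); print(n,env.camera_model(n))
E
```

```text
pics
{'time': 0.0, 'q': array([ 5.06260073e+01,  1.79581901e+01,  8.58522458e+01, -1.67567687e-03,
        7.62617127e+01, -1.28017326e+01]), 'qvel': array([ 0.05019677, -0.07561459, -0.14022516,  0.01149254,  0.06499467,
        0.03166017]), 'joint_torque': array([ 4.75293200e-04, -4.02215230e+01, -2.52262616e+01,  6.94585685e-02,
        3.53886047e-02, -1.16693295e-04]), 'ee_pos': array([234.7212675 , 469.33653747, 238.18386002]), 'ee_rot': array([-1.79929284e+02, -1.43997551e-02,  1.53428130e+02]), 'contact_force': array([-0.54556159,  0.70156176, -0.20859158]), 'torque': array([-0.05721691,  0.04326689,  0.0070452 ]), 'opening': 0.9972093204600495}
scene {'fx': 407.82660068634794, 'fy': 407.82660068634794, 'cx': 316.2701873249829, 'cy': 202.60268802408493, 'R': array([[ 0.72824173,  0.68530523,  0.00455265],
       [ 0.38080224, -0.39911968, -0.83408221],
       [-0.56978384,  0.60914713, -0.55162137]]), 't': array([-373.10154822, -143.00250891, 1888.66028923])}
top {'fx': 512.4034444465577, 'fy': 512.4034444465577, 'cx': 325.73252589244373, 'cy': 191.75124418173803, 'R': array([[ 2.19084941e-02, -9.99753090e-01,  3.71170944e-03],
       [-9.87783125e-01, -2.22188311e-02, -1.54242736e-01],
       [ 1.54287122e-01, -2.87137879e-04, -9.88026013e-01]]), 't': array([ -40.10777314,  564.16633939, 1483.69399715])}
```

View pics/top0.png

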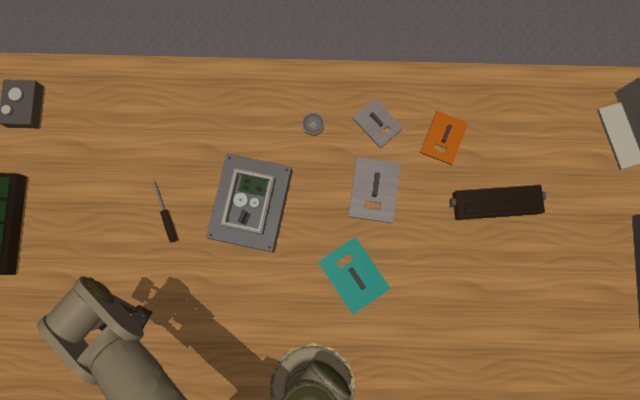

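View pics/scene0.png

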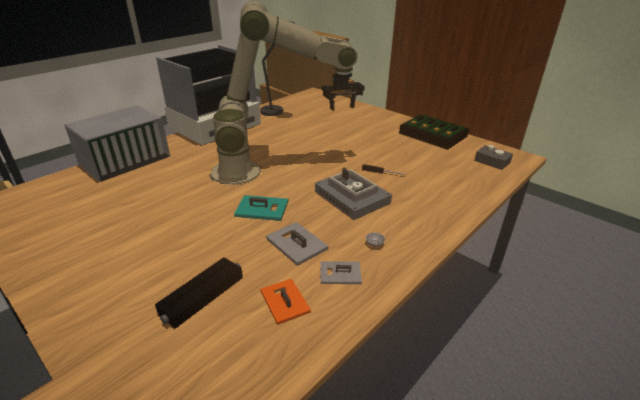

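The top view shows the unit at about (250,203) with its catch at (243,217). The cover is the larger grey plate at (375,190), with its slot at (373,206). The small grey, orange and turquoise plates are look-alikes. Next I'll measure these.

```bash
cat > h.py <<'E'
from plant import env
import cv2,numpy as np
def ray(n,px,z):
    c=env.camera_model(n);R=np.array(c["R"]);t=np.array(c["t"])
    d=R.T@np.array([(px[0]-c["cx"])/c["fx"],(px[1]-c["cy"])/c["fy"],1]);o=-R.T@t
    return o+d*(z-o[2])/d[2]
def proj(n,X):
    c=env.camera_model(n);p=np.array(c["R"])@np.array(X,float)+np.array(c["t"])
    return np.array([c["fx"]*p[0]/p[2]+c["cx"],c["fy"]*p[1]/p[2]+c["cy"]])
def rect(pts,z,n="top"):
    W=np.array([ray(n,p,z)[:2] for p in pts],np.float32)
    return cv2.minAreaRect(W)
E
python3 - <<'E'
from h import *
a=cv2.imread("pics/top0.png")
c=a[145:260,200:410]
hsv=cv2.cvtColor(a,cv2.COLOR_BGR2HSV)
m=((hsv[...,1]<60)&(hsv[...,2]>60)).astype(np.uint8)*255
m[:145]=0;m[260:]=0;m[:,:195]=0;m[:,410:]=0
cs,_=cv2.findContours(m,cv2.RETR_CCOMP,cv2.CHAIN_APPROX_NONE)
for k in cs:
    if cv2.contourArea(k)>60:
        z=45 if k[:,0,0].mean()<310 else 15
        print(cv2.contourArea(k),cv2.boundingRect(k),z,rect(k[:,0],z))
b=cv2.resize(c,None,fx=3.8,fy=3.8,interpolation=cv2.INTER_CUBIC)
cv2.imwrite("pics/c1.png",b)
E
```

```text
2572.5 (349, 157, 51, 66) 15 ((580.5536499023438, -174.75857543945312), (134.69395446777344, 186.19296264648438), 82.8390121459961)
151.0 (363, 200, 19, 12) 15 ((531.5392456054688, -168.81996154785156), (54.71200942993164, 30.260602951049805), 83.06441497802734)
5653.0 (207, 154, 84, 98) 45 ((529.4193115234375, 199.14010620117188), (200.2181854248047, 258.0777282714844), 79.33982849121094)
471.5 (238, 174, 31, 23) 45 ((580.5040283203125, 190.8367919921875), (83.31649780273438, 55.5479850769043), 79.87457275390625)
```

View pics/c1.png

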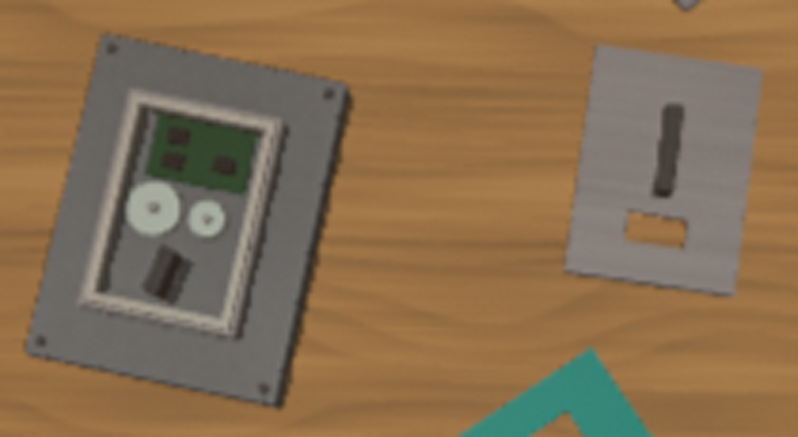

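The crop shows the unit with its catch at crop (168,273), full (244,217). The wing is nearly along the unit's x axis. The cover is at crop (665,170) with its slot at the bottom, and its measured sizes match the given ones (134.7×186). I'll zoom in on the wing with both cameras.

```bash
python3 - <<'E'
from h import *
a=cv2.imread("pics/top0.png");s=cv2.imread("pics/scene0.png")
c=np.array([529.4,199.1]);th=np.radians(-10.66);ux=np.array([np.cos(th),np.sin(th)])
k=c-50*ux
for n in("top","scene"): print(n,[np.round(proj(n,[*k,z]),1) for z in(69,111)], "ctr",proj(n,[*c,75]))
# collar outer: light pixels
hsv=cv2.cvtColor(a,cv2.COLOR_BGR2HSV)
m=((hsv[...,2]>125)&(hsv[...,1]<70)).astype(np.uint8)*255
m[:165]=0;m[238:]=0;m[:,:215]=0;m[:,280:]=0
cs,_=cv2.findContours(m,cv2.RETR_EXTERNAL,cv2.CHAIN_APPROX_NONE)
for q in cs:
    if cv2.contourArea(q)>100: print(rect(q[:,0],78))
A=cv2.resize(a[195:235,225:265],(400,400),interpolation=cv2.INTER_CUBIC)
B=cv2.resize(s[160:200,330:370],(400,400),interpolation=cv2.INTER_CUBIC)
cv2.imwrite("pics/c2.png",np.hstack([A,B]))
E
```

```text
top [array([244. , 217.4]), array([241.7, 215.8])] ctr [247.63509661 200.42476295]
scene [array([344.9, 178.5]), array([345.4, 169.6])] ctr [352.77689203 182.19169276]
((530.4788818359375, 200.47476196289062), (119.84054565429688, 169.45848083496094), 79.26690673828125)
```

View pics/c2.png

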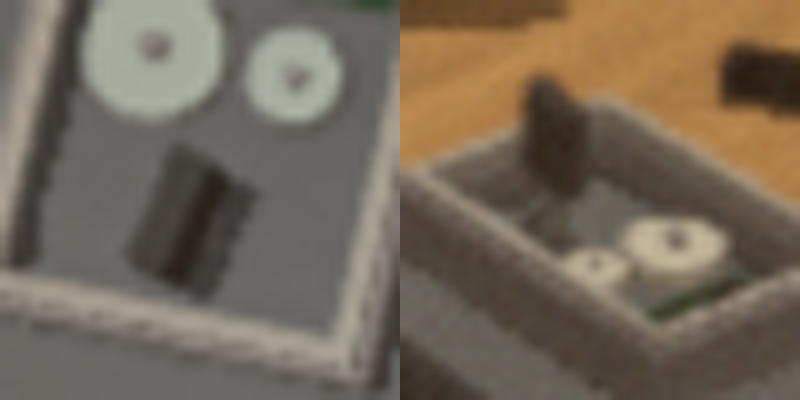

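The top face of the wing runs from crop (197,155) to (147,268). That puts the wing at about 156° in the world, so the catch is at about 1.35 rad. Its centre (241.8,216.0) agrees with the prediction from the unit's pose (241.7,215.8). Unit: centre (530,200), yaw −10.7°. Cover: centre (580.6,−174.8), yaw −7.2°. I'll move to above the catch at (481,209.3).

```bash
python3 -m creep '[{"jaw":-0.2,"offset":[30,-31,0],"turn":[0,0,0.052]},{"jaw":-0.2,"offset":[60,-62,0],"turn":[0,0,0.052]},{"jaw":-0.2,"offset":[90,-93,0],"turn":[0,0,0.052]},{"jaw":-0.2,"offset":[118,-124,0],"turn":[0,0,0.052]},{"jaw":-0.2,"offset":[145,-154,0],"turn":[0,0,0.052]},{"jaw":-0.2,"offset":[172,-184,0],"turn":[0,0,0.052]},{"jaw":-0.2,"offset":[196,-210,0],"turn":[0,0,0.052]},{"jaw":-0.2,"offset":[216,-230,0],"turn":[0,0,0.052]}]' 20
python3 -m creep '[{"jaw":-0.2,"offset":[30,-30,-20],"turn":[0,0,0]},{"jaw":-0.2,"offset":[30,-30,-50],"turn":[0,0,0]},{"jaw":-0.2,"offset":[30,-30,-80],"turn":[0,0,0]},{"jaw":-0.2,"offset":[30,-30,-95],"turn":[0,0,0]},{"jaw":-0.2,"offset":[30,-30,-100],"turn":[0,0,0]},{"jaw":-0.2,"offset":[30,-30,-100],"turn":[0,0,0]}]'
```

```text
time: 0.77
ee_pos: [452.3, 237.1, 238.5]
ee_rot: [-180.0, -0.0, 156.3]
contact_force: [0.5, 0.5, -0.1]
opening: 0.42
time: 1.27
ee_pos: [480.4, 209.4, 137.8]
ee_rot: [-179.9, -0.1, 156.4]
contact_force: [0.6, -0.5, -0.0]
opening: 0.401
```

```bash
python3 -m creep '[{"jaw":-0.2,"offset":[0,0,-8],"turn":[0,0,0]},{"jaw":-0.2,"offset":[0,0,-16],"turn":[0,0,0]},{"jaw":-0.2,"offset":[0,0,-24],"turn":[0,0,0]},{"jaw":-0.2,"offset":[0,0,-32],"turn":[0,0,0]},{"jaw":-0.2,"offset":[0,0,-40],"turn":[0,0,0]},{"jaw":-0.2,"offset":[0,0,-46],"turn":[0,0,0]},{"jaw":-0.2,"offset":[0,0,-51],"turn":[0,0,0]},{"jaw":-0.2,"offset":[0,0,-51],"turn":[0,0,0]}]'
python3 -m creep '[{"jaw":-1,"offset":[0,0,0],"turn":[0,0,0]},{"jaw":-1,"offset":[0,0,0],"turn":[0,0,0]},{"jaw":-1,"offset":[0,0,0],"turn":[0,0,0]},{"jaw":-1,"offset":[0,0,0],"turn":[0,0,0]},{"jaw":-1,"offset":[0,0,0],"turn":[0,0,0]},{"jaw":-1,"offset":[0,0,0],"turn":[0,0,0]}]' 20
```

```text
time: 1.93
ee_pos: [480.5, 209.5, 86.7]
ee_rot: [-179.9, -0.1, 156.4]
contact_force: [1.5, -0.8, 0.8]
opening: 0.4
time: 2.43
ee_pos: [480.5, 208.8, 88.1]
ee_rot: [-179.9, -0.0, 156.4]
contact_force: [-3.7, -6.8, 3.6]
opening: 0.132
```

```bash
python3 -m creep '[{"jaw":-1,"offset":[0,-0.5,0],"turn":[0,0,-0.09]},{"jaw":-1,"offset":[0,-0.5,0],"turn":[0,0,-0.18]},{"jaw":-1,"offset":[0,-0.5,0],"turn":[0,0,-0.27]},{"jaw":-1,"offset":[0,-0.5,0],"turn":[0,0,-0.36]},{"jaw":-1,"offset":[0,-0.5,0],"turn":[0,0,-0.45]},{"jaw":-1,"offset":[0,-0.5,0],"turn":[0,0,-0.54]},{"jaw":-1,"offset":[0,-0.5,0],"turn":[0,0,-0.63]},{"jaw":-1,"offset":[0,-0.5,0],"turn":[0,0,-0.68]}]'
python3 -m creep '[{"jaw":-1,"offset":[0,0,0],"turn":[0,0,-0.09]},{"jaw":-1,"offset":[0,0,0],"turn":[0,0,-0.18]},{"jaw":-1,"offset":[0,0,0],"turn":[0,0,-0.27]},{"jaw":-1,"offset":[0,0,0],"turn":[0,0,-0.36]},{"jaw":-1,"offset":[0,0,0],"turn":[0,0,-0.45]},{"jaw":-1,"offset":[0,0,0],"turn":[0,0,-0.54]},{"jaw":-1,"offset":[0,0,0],"turn":[0,0,-0.63]},{"jaw":-1,"offset":[0,0,0],"turn":[0,0,-0.665]}]'
python3 -m creep '[{"jaw":-1,"offset":[0,0,0],"turn":[0,0,0]},{"jaw":-1,"offset":[0,0,0],"turn":[0,0,0]},{"jaw":-1,"offset":[0,0,0],"turn":[0,0,0]}]'
```

```text
time: 3.1
ee_pos: [480.2, 208.3, 88.1]
ee_rot: [-179.9, 0.0, 117.2]
contact_force: [-4.2, -5.6, 5.5]
opening: 0.136
time: 3.77
ee_pos: [479.7, 208.3, 88.1]
ee_rot: [-179.8, 0.1, 79.1]
contact_force: [-7.9, -6.4, 8.1]
opening: 0.138
time: 4.02
ee_pos: [479.7, 208.3, 88.0]
ee_rot: [-179.8, 0.1, 79.4]
contact_force: [-7.8, -5.7, 7.5]
opening: 0.133
```

```bash
python3 -m creep '[{"jaw":-0.2,"offset":[0,0,0],"turn":[0,0,0]},{"jaw":-0.2,"offset":[0,0,0],"turn":[0,0,0]},{"jaw":-0.2,"offset":[0,0,0],"turn":[0,0,0]},{"jaw":-0.2,"offset":[0,0,15],"turn":[0,0,0]},{"jaw":-0.2,"offset":[0,0,40],"turn":[0,0,0]},{"jaw":-0.2,"offset":[0,0,70],"turn":[0,0,0]},{"jaw":-0.2,"offset":[0,0,95],"turn":[0,0,0]},{"jaw":-0.2,"offset":[0,0,100],"turn":[0,0,0]}]'
python3 -m creep '[{"jaw":-0.2,"offset":[7,-24,0],"turn":[0,0,0.1]},{"jaw":-0.2,"offset":[14,-48,0],"turn":[0,0,0.2]},{"jaw":-0.2,"offset":[21,-72,0],"turn":[0,0,0.3]},{"jaw":-0.2,"offset":[28,-96,0],"turn":[0,0,0.4]},{"jaw":-0.2,"offset":[35,-120,0],"turn":[0,0,0.5]},{"jaw":-0.2,"offset":[42,-144,0],"turn":[0,0,0.6]},{"jaw":-0.2,"offset":[49,-168,0],"turn":[0,0,0.7]},{"jaw":-0.2,"offset":[56,-192,0],"turn":[0,0,0.8]}]'
python3 -m creep '[{"jaw":-0.2,"offset":[7,-24,0],"turn":[0,0,0.1]},{"jaw":-0.2,"offset":[14,-48,0],"turn":[0,0,0.2]},{"jaw":-0.2,"offset":[21,-72,0],"turn":[0,0,0.3]},{"jaw":-0.2,"offset":[28,-96,0],"turn":[0,0,0.4]},{"jaw":-0.2,"offset":[35,-120,0],"turn":[0,0,0.5]},{"jaw":-0.2,"offset":[42,-144,0],"turn":[0,0,0.6]},{"jaw":-0.2,"offset":[49,-168,0],"turn":[0,0,0.7]},{"jaw":-0.2,"offset":[56,-192,0],"turn":[0,0,0.8]}]'
python3 - <<'E'
from h import *
a=env.grab_frame("top");s=env.grab_frame("scene")
cv2.imwrite("pics/top1.png",a)
A=cv2.resize(a[165:240,215:290],(400,400),interpolation=cv2.INTER_CUBIC)
B=cv2.resize(s[150:225,310:385],(400,400),interpolation=cv2.INTER_CUBIC)
cv2.imwrite("pics/c3.png",np.hstack([A,B]))
E
```

```text
time: 4.68
ee_pos: [482.4, 209.5, 191.8]
ee_rot: [179.6, -0.2, 79.4]
contact_force: [0.5, 0.5, 1.0]
opening: 0.4
time: 5.35
ee_pos: [536.9, 15.9, 186.9]
ee_rot: [-180.0, -0.0, 125.5]
contact_force: [0.2, 0.5, -0.4]
opening: 0.4
time: 6.02
ee_pos: [593.0, -176.1, 186.7]
ee_rot: [180.0, -0.1, 171.3]
contact_force: [0.7, 0.0, 0.6]
opening: 0.401
```

View pics/c3.png

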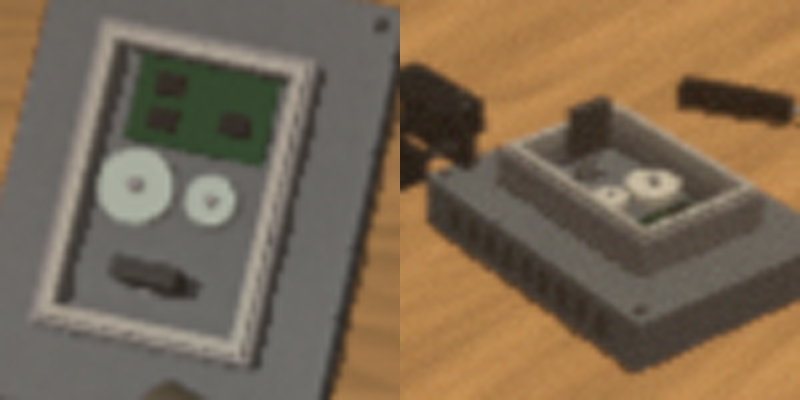

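The wing now stands parallel to the short sides (crop (150,275)), and the collar is clear. Next I'll descend onto the cover's handle.

```bash
python3 -m creep '[{"jaw":-0.1,"offset":[0,0,-25],"turn":[0,0,0.031]},{"jaw":-0.1,"offset":[0,0,-50],"turn":[0,0,0.031]},{"jaw":-0.1,"offset":[0,0,-75],"turn":[0,0,0.031]},{"jaw":-0.1,"offset":[0,0,-100],"turn":[0,0,0.031]},{"jaw":-0.1,"offset":[0,0,-115],"turn":[0,0,0.031]},{"jaw":-0.1,"offset":[0,0,-125],"turn":[0,0,0.031]},{"jaw":-0.1,"offset":[0,0,-130],"turn":[0,0,0.031]},{"jaw":-0.1,"offset":[0,0,-130],"turn":[0,0,0.031]}]'
python3 - <<'E'
from h import *
a=env.grab_frame("top");s=env.grab_frame("scene")
A=cv2.resize(a[140:240,325:425],(400,400),interpolation=cv2.INTER_CUBIC)
B=cv2.resize(s[190:270,250:330],(400,400),interpolation=cv2.INTER_CUBIC)
cv2.imwrite("pics/c4.png",np.hstack([A,B]))
E
```

```text
time: 6.78
ee_pos: [592.6, -174.4, 56.9]
ee_rot: [180.0, -0.1, 172.8]
contact_force: [-0.7, -0.4, 0.3]
opening: 0.447
```

View pics/c4.png

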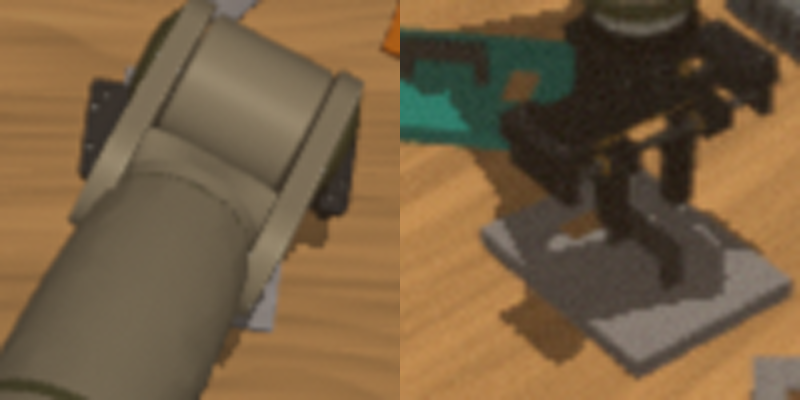

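In the scene crop the fingers straddle the bar around (640,230). Descending, gripping, then lifting.

```bash
python3 -m creep '[{"jaw":-0.1,"offset":[0,-1.5,-8],"turn":[0,0,0]},{"jaw":-0.1,"offset":[0,-1.5,-16],"turn":[0,0,0]},{"jaw":-0.1,"offset":[0,-1.5,-24],"turn":[0,0,0]},{"jaw":-0.1,"offset":[0,-1.5,-30],"turn":[0,0,0]},{"jaw":-0.1,"offset":[0,-1.5,-33],"turn":[0,0,0]},{"jaw":-0.1,"offset":[0,-1.5,-33],"turn":[0,0,0]}]'
python3 -m creep '[{"jaw":-1,"offset":[0,0,0],"turn":[0,0,0]},{"jaw":-1,"offset":[0,0,0],"turn":[0,0,0]},{"jaw":-1,"offset":[0,0,0],"turn":[0,0,0]},{"jaw":-1,"offset":[0,0,0],"turn":[0,0,0]},{"jaw":-1,"offset":[0,0,0],"turn":[0,0,0]},{"jaw":-1,"offset":[0,0,0],"turn":[0,0,0]},{"jaw":-1,"offset":[0,0,0],"turn":[0,0,0]},{"jaw":-1,"offset":[0,0,0],"turn":[0,0,0]}]' 45
```

```text
time: 7.38
ee_pos: [592.5, -176.3, 23.7]
ee_rot: [180.0, -0.1, 172.8]
contact_force: [0.5, 0.2, -0.3]
opening: 0.446
time: 8.05
ee_pos: [593.0, -176.6, 25.0]
ee_rot: [-180.0, 0.0, 172.8]
contact_force: [-0.2, 0.9, 1.8]
opening: 0.155
```

```bash
python3 -m creep '[{"jaw":-1,"offset":[0,0,6],"turn":[0,0,0]},{"jaw":-1,"offset":[0,0,20],"turn":[0,0,0]},{"jaw":-1,"offset":[0,0,40],"turn":[0,0,0]},{"jaw":-1,"offset":[0,0,65],"turn":[0,0,0]},{"jaw":-1,"offset":[0,0,90],"turn":[0,0,0]},{"jaw":-1,"offset":[0,0,115],"turn":[0,0,0]},{"jaw":-1,"offset":[0,0,130],"turn":[0,0,0]},{"jaw":-1,"offset":[0,0,135],"turn":[0,0,0]}]'
python3 -m creep '[{"jaw":-1,"offset":[-2,15,0],"turn":[0,0,-0.01]},{"jaw":-1,"offset":[-5,40,0],"turn":[0,0,-0.02]},{"jaw":-1,"offset":[-9,65,0],"turn":[0,0,-0.03]},{"jaw":-1,"offset":[-12,90,0],"turn":[0,0,-0.04]},{"jaw":-1,"offset":[-16,115,0],"turn":[0,0,-0.05]},{"jaw":-1,"offset":[-19,140,0],"turn":[0,0,-0.06]},{"jaw":-1,"offset":[-23,165,0],"turn":[0,0,-0.061]},{"jaw":-1,"offset":[-26,190,0],"turn":[0,0,-0.061]}]'
python3 -m creep '[{"jaw":-1,"offset":[-3,25,0],"turn":[0,0,0]},{"jaw":-1,"offset":[-7,50,0],"turn":[0,0,0]},{"jaw":-1,"offset":[-10,75,0],"turn":[0,0,0]},{"jaw":-1,"offset":[-14,100,0],"turn":[0,0,0]},{"jaw":-1,"offset":[-17,125,0],"turn":[0,0,0]},{"jaw":-1,"offset":[-21,150,0],"turn":[0,0,0]},{"jaw":-1,"offset":[-24,170,0],"turn":[0,0,0]},{"jaw":-1,"offset":[-25.5,183,0],"turn":[0,0,0]}]'
python3 -m creep '[{"jaw":-1,"offset":[0,0,0],"turn":[0,0,0]},{"jaw":-1,"offset":[0,0,0],"turn":[0,0,0]},{"jaw":-1,"offset":[0,0,0],"turn":[0,0,0]}]'
python3 - <<'E'
from h import *
a=env.grab_frame("top");s=env.grab_frame("scene")
cv2.imwrite("pics/top2.png",a);cv2.imwrite("pics/scene2.png",s)
A=cv2.resize(a[145:255,195:305],(400,400),interpolation=cv2.INTER_CUBIC)
B=cv2.resize(s[120:220,300:400],(400,400),interpolation=cv2.INTER_CUBIC)
cv2.imwrite("pics/c5.png",np.hstack([A,B]))
E
```

```text
time: 8.72
ee_pos: [593.5, -176.7, 162.3]
ee_rot: [-179.9, 0.2, 172.8]
contact_force: [0.1, -1.4, -2.7]
opening: 0.15
time: 9.38
ee_pos: [565.9, 14.8, 158.6]
ee_rot: [180.0, -0.1, 169.3]
contact_force: [0.2, 0.6, -2.6]
opening: 0.146
time: 10.05
ee_pos: [540.3, 198.3, 158.6]
ee_rot: [-180.0, -0.1, 169.4]
contact_force: [-0.0, -0.0, -3.9]
opening: 0.148
time: 10.3
ee_pos: [541.5, 195.6, 159.3]
ee_rot: [-180.0, -0.0, 169.3]
contact_force: [0.0, 0.6, -3.1]
opening: 0.152
```

View pics/c5.png

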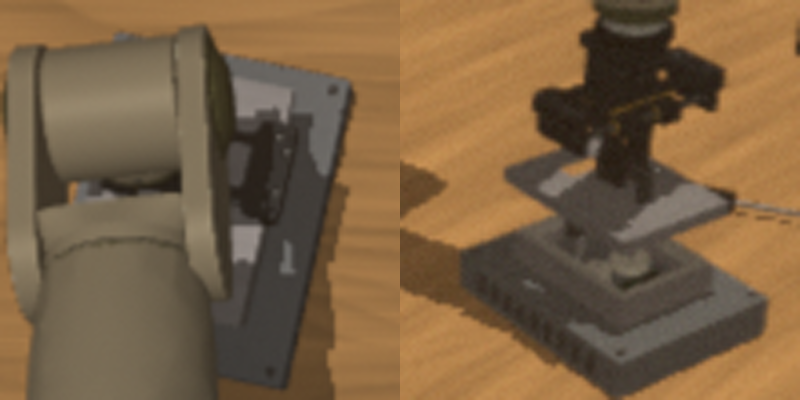

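The scene crop shows the cover level above the collar, with visible corners at crop (505,170), (625,240) and (735,203). I'll check these against prediction.

```bash
python3 - <<'E'
from h import *
s=env.read_state();p=s["ee_pos"];th=np.radians(s["ee_rot"][2]-180);R=np.array([[np.cos(th),-np.sin(th)],[np.sin(th),np.cos(th)]])
print(p,s["ee_rot"])
c=p[:2]-R@[12.3,0];print("cover",c)
for x,y in((93,68),(93,-68),(-93,-68),(-93,68)):
    q=proj("scene",[*(c+R@[x,y]),p[2]-9.5]);print((x,y),q,"crop",(q-[300,120])*4+[400,0], "top",proj("top",[*(c+R@[x,y]),p[2]-9.5])-[195,145])
u=np.array([529,199]);th=np.radians(-10.7);R=np.array([[np.cos(th),-np.sin(th)],[np.sin(th),np.cos(th)]])
print("collar")
for x,y in((86,61),(86,-61),(-86,-61),(-86,61)):
    q=proj("scene",[*(u+R@[x,y]),75]);print((x,y),"crop",(q-[300,120])*4+[400,0])
E
```

```text
[541.58560692 195.50816627 159.5474215 ] [-1.79982383e+02 -1.44055474e-02  1.69223507e+02]
cover [529.50252915 197.80799926]
(93, 68) [382.32060988 170.50859861] crop [729.28243951 202.03439443] top [33.18454873 14.46266801]
(93, -68) [355.84279792 180.74711146] crop [623.37119169 242.98844584] top [80.60592636 24.44444781]
(-93, -68) [325.90997262 161.82252934] crop [503.63989046 167.29011736] top [65.41663064 89.72270293]
(-93, 68) [351.62346142 153.06519567] crop [606.49384568 132.26078269] top [17.08535794 79.3600442 ]
collar
(86, 61) crop [712.64871758 266.12800967]
(86, -61) crop [620.16663306 304.19625795]
(-86, -61) crop [512.17801386 231.77511074]
(-86, 61) crop [602.25958857 198.69837278]
```

Predicted and seen corners agree to about 1 px. Lowering in steps and watching force.

```bash
python3 -m creep '[{"jaw":-1,"offset":[-0.5,1,-6],"turn":[0,0,0]},{"jaw":-1,"offset":[-0.5,1,-14],"turn":[0,0,0]},{"jaw":-1,"offset":[-0.5,1,-22],"turn":[0,0,0]},{"jaw":-1,"offset":[-0.5,1,-30],"turn":[0,0,0]},{"jaw":-1,"offset":[-0.5,1,-37],"turn":[0,0,0]},{"jaw":-1,"offset":[-0.5,1,-43],"turn":[0,0,0]},{"jaw":-1,"offset":[-0.5,1,-47],"turn":[0,0,0]},{"jaw":-1,"offset":[-0.5,1,-49],"turn":[0,0,0]}]'
python3 -m creep '[{"jaw":-1,"offset":[0,0,-2],"turn":[0,0,0]},{"jaw":-1,"offset":[0,0,-4],"turn":[0,0,0]},{"jaw":-1,"offset":[0,0,-6],"turn":[0,0,0]},{"jaw":-1,"offset":[0,0,-7],"turn":[0,0,0]},{"jaw":-1,"offset":[0,0,-8],"turn":[0,0,0]},{"jaw":-1,"offset":[0,0,-8],"turn":[0,0,0]}]'
```

```text
time: 11.07
ee_pos: [540.7, 197.5, 109.9]
ee_rot: [-180.0, -0.1, 169.3]
contact_force: [-0.5, -0.1, -3.6]
opening: 0.15
time: 11.57
ee_pos: [540.8, 197.5, 102.6]
ee_rot: [-180.0, -0.0, 169.3]
contact_force: [-0.6, -0.5, -3.0]
opening: 0.154
```

```bash
python3 -m creep '[{"jaw":-1,"offset":[0,0,-1],"turn":[0,0,0]},{"jaw":-1,"offset":[0,0,-2],"turn":[0,0,0]},{"jaw":-1,"offset":[0,0,-3],"turn":[0,0,0]},{"jaw":-1,"offset":[0,0,-4],"turn":[0,0,0]},{"jaw":-1,"offset":[0,0,-5],"turn":[0,0,0]},{"jaw":-1,"offset":[0,0,-5],"turn":[0,0,0]}]'
python3 -m creep '[{"jaw":-1,"offset":[0,0,-1],"turn":[0,0,0]},{"jaw":-1,"offset":[0,0,-2],"turn":[0,0,0]},{"jaw":-1,"offset":[0,0,-3],"turn":[0,0,0]},{"jaw":-1,"offset":[0,0,-4],"turn":[0,0,0]},{"jaw":-1,"offset":[0,0,-4],"turn":[0,0,0]},{"jaw":-1,"offset":[0,0,-4],"turn":[0,0,0]}]'
```

```text
time: 12.07
ee_pos: [540.8, 197.5, 97.5]
ee_rot: [-180.0, -0.0, 169.3]
contact_force: [-0.0, 0.4, -3.5]
opening: 0.152
time: 12.57
ee_pos: [540.8, 197.5, 93.7]
ee_rot: [-180.0, -0.0, 169.3]
contact_force: [-0.9, -0.3, -2.6]
opening: 0.149
```

```bash
python3 -m creep '[{"jaw":-1,"offset":[0,0,-1],"turn":[0,0,0]},{"jaw":-1,"offset":[0,0,-1.5],"turn":[0,0,0]},{"jaw":-1,"offset":[0,0,-2],"turn":[0,0,0]},{"jaw":-1,"offset":[0,0,-2],"turn":[0,0,0]},{"jaw":-1,"offset":[0,0,-2],"turn":[0,0,0]},{"jaw":-1,"offset":[0,0,-2],"turn":[0,0,0]}]'
python3 -m creep '[{"jaw":-1,"offset":[0,0,-1],"turn":[0,0,0]},{"jaw":-1,"offset":[0,0,-2],"turn":[0,0,0]},{"jaw":-1,"offset":[0,0,-3],"turn":[0,0,0]},{"jaw":-1,"offset":[0,0,-3],"turn":[0,0,0]},{"jaw":-1,"offset":[0,0,-3],"turn":[0,0,0]},{"jaw":-1,"offset":[0,0,-3],"turn":[0,0,0]}]'
```

```text
time: 13.07
ee_pos: [541.0, 197.6, 92.1]
ee_rot: [180.0, 0.0, 169.3]
contact_force: [-1.2, 0.6, 4.2]
opening: 0.151
time: 13.57
ee_pos: [541.0, 197.6, 89.1]
ee_rot: [180.0, 0.0, 169.3]
contact_force: [-2.5, -1.7, 6.0]
opening: 0.149
```

```bash
python3 -m creep '[{"jaw":-1,"offset":[0,0,-1],"turn":[0,0,0]},{"jaw":-1,"offset":[0,0,-2],"turn":[0,0,0]},{"jaw":-1,"offset":[0,0,-3],"turn":[0,0,0]},{"jaw":-1,"offset":[0,0,-3],"turn":[0,0,0]},{"jaw":-1,"offset":[0,0,-3],"turn":[0,0,0]},{"jaw":-1,"offset":[0,0,-3],"turn":[0,0,0]}]'
```

```text
time: 14.07
ee_pos: [541.1, 197.6, 87.9]
ee_rot: [180.0, 0.1, 169.3]
contact_force: [-9.9, -2.8, 22.4]
opening: 0.153
```

The force rose to 22 N and the TCP stopped at 87.9 mm; home was predicted at about 87.7. One look to confirm.

```bash
python3 -m creep '[{"jaw":-1,"offset":[0,0,0],"turn":[0,0,0]},{"jaw":-1,"offset":[0,0,0],"turn":[0,0,0]},{"jaw":-1,"offset":[0,0,0],"turn":[0,0,0]},{"jaw":-1,"offset":[0,0,0],"turn":[0,0,0]}]'
python3 - <<'E'
from h import *
s=env.grab_frame("scene")
B=cv2.resize(s[140:220,310:400],(720,600)[:1]+(640,),interpolation=cv2.INTER_CUBIC)
cv2.imwrite("pics/c6.png",B[:600])
st=env.read_state();p=st["ee_pos"];th=np.radians(st["ee_rot"][2]-180);R=np.array([[np.cos(th),-np.sin(th)],[np.sin(th),np.cos(th)]])
c=p[:2]-R@[12.3,0];print(c,st["contact_force"],st["torque"])
for x,y in((93,68),(93,-68),(-93,-68),(-93,68)): print((proj("scene",[*(c+R@[x,y]),78])-[310,140])*8)
E
```

```text
time: 14.4
ee_pos: [541.1, 197.6, 87.9]
ee_rot: [180.0, 0.1, 169.3]
contact_force: [-9.6, -2.3, 21.7]
opening: 0.15
[529.02002909 199.85033221] [-9.76324063 -3.45740517 22.45354105] [-0.41438869  1.51779124  0.00879579]
[566.74470836 368.16043962]
[360.29475105 453.39057814]
[126.68866294 296.42486613]
[327.36287905 223.22018879]
```

View pics/c6.png

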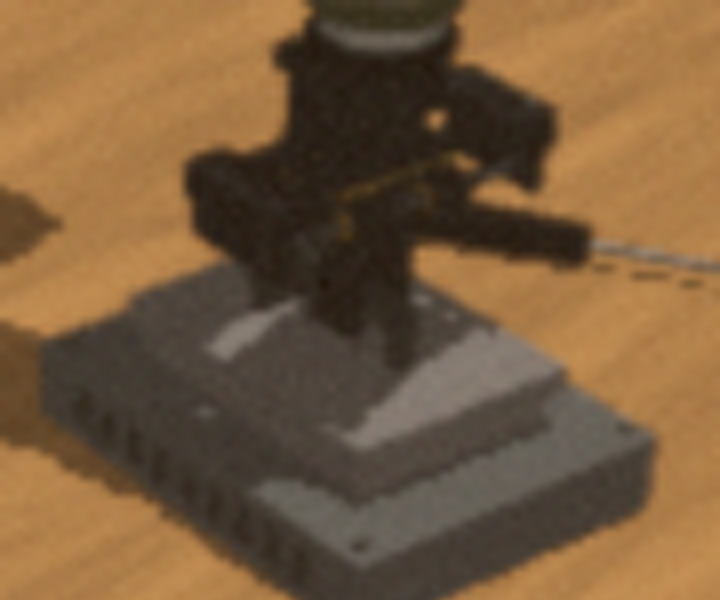

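The cover is down on the frame. The predicted corners (567,368), (360,453) and (127,296) match the picture, the forces are steady and everything is at rest. Handing in.

```bash
python3 -c "
from plant import env
print(env.hand_in()); s=env.read_state(); print(s['time'],s['ee_pos'],s['contact_force'])"
```

```text
the job is handed in; nothing more can be done
None
the job is handed in; nothing more can be done
```

I turned the catch in line with the slot, set the cover over the collar with the catch through its slot, and pressed it home. I handed in at about 14.5 s of the 58 s, with the cover still gripped and pressed down. No verdict was reported.

- **Catch:** I gripped the wing and turned it about 77° clockwise. A picture afterwards showed it parallel to the opening's short sides.
- **Cover on the rim:** The flange passed over the collar with under 1 N of sideways force. Contact with the rim came near the expected height.
- **Pressed home:** Pushing stopped at a tool height of 87.9 mm, against about 87.7 mm predicted for fully home. The push was steady at about 22 N.
- **Position and squareness:** From the tool pose, the cover's centre was within 1 mm of the measured unit centre, and its yaw matched to about 0.1°. The cover's corners in the last picture matched their predicted places.
- **Bystanders:** I did not go near the screwdriver, cartridge or dish, and did not measure them again at the end.

No check failed. Two things are less certain:

- A steady sideways force of about 10 N remained on the tool while pressing. I took it to be friction and arm flex.
- The catch inside the slot was hidden in the last view, so that part rests on the forces and heights.

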